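# Pair up the tinted lenses in their job trays

## Robot

A 6-joint arm with a two-finger parallel gripper is mounted at the origin on a cart in front of the work surface, level with it; the furniture and walls round the work are solid. World frame = base frame: x ahead of the robot, y to its left, z up, the work surface at z = 0. Lengths are in m, angles in rad, forces in N, time in s.
With the tool pointing down it reaches from about 0.325 to 1 m from the base axis. Payload 5.1 kg.
Tool frame: the origin (TCP) lies on the mounting face of the last link; the fingertips stand 173 mm ahead of it and the grasp point (between the pads) lies 155 mm ahead of it; z points along the fingers, y is the line along which they close (so a half turn about z gives the same grasp; the last joint's range is limited). The gripper opens to 85 mm and grips with 20 to 120 N. Pads are 22 mm wide; open, the fingers measure 114 mm over their backs; the gripper's body (76 mm by 85 mm) begins 54 mm behind the grasp point. The pads swing forward as they close: fully open they stand 13 mm farther back than shut.
Start: joints at [1.178, 0.124, 1.65, -0, 1.367, -0.083], TCP at [0.198, 0.619, 0.405] pointing down, gripper open.
Joint ranges: [-2.61, 2.61], [-1.02, 2.33], [0.03, 2.71], [-1.35, 4.49], [0.32, 2.68], [-2.91, 2.91]. Speed limits (rad/s): [2.57, 2.57, 3.14, 3.14, 3.14, 3.14].

## Interface

Orientations are given as a rotation vector (axis times angle).
In Python, from station import manip, cams, order gives the robot as it stands.
- The arm moves only by the tool jog_arm, never from a script. Its argument "targets" is a list of rows, each a list of 3 entries, a list of its own where there are three numbers: the turn, a rotation vector about the tool's x, y, z in rad, then the shift along the tool's x, y, z in m, then the opening, from -1 (shut) to 1 (fully open). In form: [[[rx, ry, rz], [x, y, z], fingers], ...]. A call has exactly 10 rows; each row is the pose to reach, as a shift and turn from the pose commanded when the call began, along the tool's axes at that moment; what a row does not reach only later rows make up. A row lasts 1/8 s, in which the tool goes at most 62.5 mm and 10.7 degrees, less where a joint would pass 70% of its speed; a pose out of reach is approached as far as the arm can. A call with a gripper value outside its range is refused whole. The fingers move at their own pace and stop on an object; "newtons" is the grip in N (left out, the last holds). Time passes only in rows, so rows that repeat a pose let the fingers close, or fill a call up. It gives the time, the measured TCP pose, the force, the opening and the grip force at its end, in the units of the state.
- manip.observe(): the state, without advancing time (a new reading comes with each control period).
- cams.read_camera(name): name is "scene" or "side" or "wrist"; returns a dict with "color" (480x640x3 uint8, red, green, blue), "depth" (480x640 float32, m along the optical axis (not along the pixel's ray), 0 where there is no reading), "vfov" (degrees; the focal length in pixels is half the picture's height over the tangent of half this angle, whatever the lens; pixels are square), "cx", "cy" (the principal point, pixels), "pose" (4x4, takes a point from camera to world coordinates). Camera axes: x right, y up, looking along -z (the intrinsics and any distortion apply to the point x, -y, -z); pixel columns grow to the right and rows downward; lengths in m; the calibration is good to about 2 mm. The wrist camera is an equidistant fisheye: a pixel r from the principal point sees the ray r / f radians off the axis. A picture is of the moment at which its call begins.
- order.sign_off(): hands the job in; it is judged then, once.
The state is a dict: "time_s": time; "qpos": joint angles; "qd": joint speeds; "joint_efforts": joint torques, N m; "position": TCP position; "tool_rot": TCP orientation; "wrist_force": force on the tool from outside, world axes, zero at the start; "moment": the same for the moment, N m; "gripper_width": finger opening in m; "grasp_force": force on a finger pad.
Only numpy, scipy, OpenCV 4.12 (cv2) and the standard library are available. Lean on these libraries where they do the work, as an engineer would, in place of code of your own. Each camera call takes 0.05 s, during which the arm holds its last target. There are 200 camera calls.

## Task

Four job trays each hold one tinted lens and have an empty nest for its mate. Put every loose tinted lens into the empty nest of the tray that holds the lens of the same tint and the same diameter, lying flat in the nest with its dome up. The clear lens belongs to none of these jobs: leave it where it lies.

Things in the scene. Friction and masses are not known exactly. Their poses are not given: they have to be found in the camera images.
- lens_brown_large_center (a point): Loose brown-tinted round lens, 62 mm in diameter, lying dome up on the bench. Straight round edge 9 mm high, a shallow dome rises 3.5 mm above it; take it across its diameter by the edge, in any direction. This point is its centre, half-way up the edge (4.5 mm above its underside); z is the lens axis.
- lens_green_large_center (a point): Loose green-tinted round lens, 62 mm in diameter, lying dome up on the bench. Straight round edge 9 mm high, a shallow dome rises 3.5 mm above it; take it across its diameter by the edge, in any direction. This point is its centre, half-way up the edge (4.5 mm above its underside); z is the lens axis.
- lens_brown_small_center (a point): Loose brown-tinted round lens, 50 mm in diameter, lying dome up on the bench. Straight round edge 9 mm high, a shallow dome rises 3.5 mm above it; take it across its diameter by the edge, in any direction. This point is its centre, half-way up the edge (4.5 mm above its underside); z is the lens axis.
- lens_green_small_center (a point): Loose green-tinted round lens, 50 mm in diameter, lying dome up on the bench. Straight round edge 9 mm high, a shallow dome rises 3.5 mm above it; take it across its diameter by the edge, in any direction. This point is its centre, half-way up the edge (4.5 mm above its underside); z is the lens axis.
- tray_brown_large_nest (a point): Floor centre (3 mm up) of the empty, near nest of the fixed off-white 184x84 mm tray whose far nest holds a brown 62 mm lens. x: tray's long axis, away from the robot, nests 88 mm apart, blank paper ticket on the near end. Flared ribs 5 mm high at the x sides (play 4 mm at floor, 9 at top); ribs and 7 mm rim are open 40 mm wide at both y sides for the fingers. Seated lens centre: 4.5 mm above.
- tray_green_large_nest (a point): Floor centre (3 mm up) of the empty, far nest of the fixed off-white 184x84 mm tray whose near nest holds a green 62 mm lens. x: tray's long axis, away from the robot, nests 88 mm apart, blank paper ticket on the near end. Flared ribs 5 mm high at the x sides (play 4 mm at floor, 9 at top); ribs and 7 mm rim are open 40 mm wide at both y sides for the fingers. Seated lens centre: 4.5 mm above.
- tray_brown_small_nest (a point): Floor centre (3 mm up) of the empty, far nest of the fixed off-white 184x84 mm tray whose near nest holds a brown 50 mm lens. x: tray's long axis, away from the robot, nests 88 mm apart, blank paper ticket on the near end. Flared ribs 5 mm high at the x sides (play 4 mm at floor, 9 at top); ribs and 7 mm rim are open 40 mm wide at both y sides for the fingers. Seated lens centre: 4.5 mm above.
- tray_green_small_nest (a point): Floor centre (3 mm up) of the empty, near nest of the fixed off-white 184x84 mm tray whose far nest holds a green 50 mm lens. x: tray's long axis, away from the robot, nests 88 mm apart, blank paper ticket on the near end. Flared ribs 5 mm high at the x sides (play 4 mm at floor, 9 at top); ribs and 7 mm rim are open 40 mm wide at both y sides for the fingers. Seated lens centre: 4.5 mm above.
- lens_clear_center (a point): Clear colourless round lens blank, 61 mm in diameter, 6 mm thick, lying loose on the bench; it belongs to no tray here and stays where it is. This point is its centre, 3 mm above its underside.
Mind the look-alikes: they are no part of the job. What is shaped like the part that bears lens_brown_large_center but pink or purple is not meant.

How it is judged:
By the outcome, as a careful person would: the job done as asked, in the order asked, and still so for the second after the job is handed in, with the robot touching nothing.
It also fails if it takes over 112 s, if anything falls off the work surface, if the arm or the gripper's body presses on something with over 40 N, if the wrist force passes 120 N, or if a joint passes its speed limit or range.

## Working session

There is one attempt and no reset: what is moved stays moved. The work goes in short steps, Python scripts to look and compute and a tool call to move; the robot and the scene stay as the last step left them, time stands still between calls to the robot, and variables do not carry over. Pictures are saved under pics/ and viewed, at most 14 in all, crops included, and the job is handed in when it is done.

Besides the shell and the picture viewer there is one more tool, called after "Emit:" as name([rows], argument=value, ...), one row to a line, values as JSON. jog_arm: Moves the arm, as the interface text tells. Its arguments: {"type":"object","properties":{"targets":{"type":"array"},"newtons":{"type":"number"}},"required":["targets"]}

```bash
mkdir -p pics
python3 - <<'E'
from station import manip,cams,order
import cv2,numpy as np
s=manip.observe();print(s)
for n in["scene","wrist"]:
    c=cams.read_camera(n);np.savez(f"{n}0.npz",**c)
    cv2.imwrite(f"pics/{n}0.png",c["color"][...,::-1]);print(n,c["vfov"],c["cx"],c["cy"],c["pose"].round(3).tolist())
E
```

```text
{'time_s': 0.0, 'qpos': array([ 1.17836963e+00,  1.24539235e-01,  1.65171029e+00,  3.56660102e-06,
        1.36748857e+00, -8.26119845e-02]), 'qd': array([-1.16500098e-03, -3.78226024e-04,  9.87853155e-04, -1.95855464e-04,
       -6.89917751e-05,  1.42105343e-03]), 'joint_efforts': array([ 2.65157469e-04, -4.23632240e+01, -3.65448582e+01, -4.92777872e-05,
        6.96831834e-03,  7.08755636e-06]), 'position': array([0.19811117, 0.61880805, 0.40340908]), 'tool_rot': array([-0.48463427, -3.10347071,  0.00327362]), 'wrist_force': array([-0.02949506, -0.44737911,  0.29874293]), 'moment': array([ 0.0027572 , -0.01274533, -0.01449884]), 'grasp_force': 0.0, 'gripper_width': 0.08503674388472739}
scene 52.62182106376865 310.2363907546334 234.61820931380217 [[0.603, 0.426, -0.675, -0.266], [-0.798, 0.34, -0.498, -0.574], [0.018, 0.839, 0.545, 0.683], [0.0, 0.0, 0.0, 1.0]]
wrist 65.70646984690485 322.20407551670434 237.5681914148284 [[0.304, -0.903, -0.303, 0.121], [0.953, 0.288, 0.098, 0.645], [-0.001, -0.318, 0.948, 0.373], [0.0, 0.0, 0.0, 1.0]]
```

View pics/scene0.png

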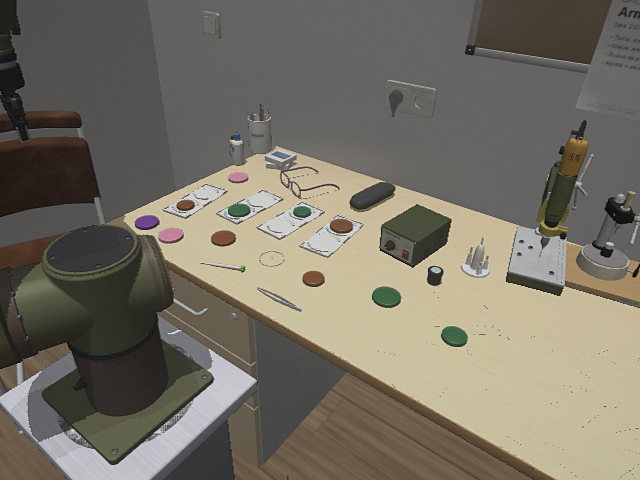

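View pics/wrist0.png

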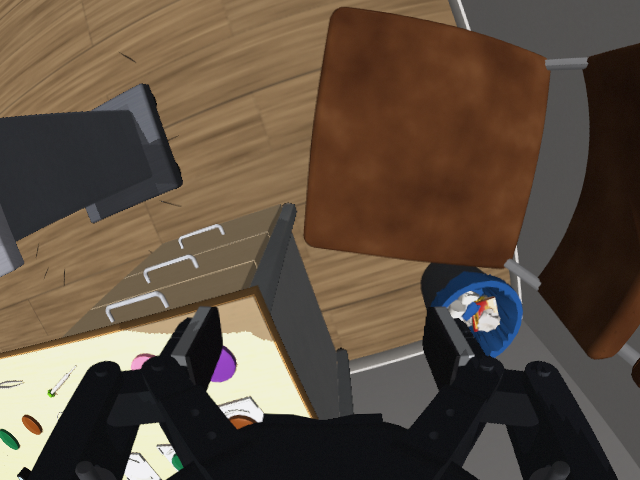

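The scene view shows loose browns at (223,238) and (314,279), and loose greens at (386,297) and (455,337). The clear lens is near (272,259). The four trays sit around (195,200), (250,206), (290,220) and (333,235). The wrist view mostly shows the floor.

```bash
cat > h.py <<'E'
import numpy as np,cv2
from scipy.spatial.transform import Rotation as R
def rays(c,u,v,fish=False):
    f=240/np.tan(np.radians(c["vfov"]/2)); a=(np.asarray(u,float)-c["cx"])/f; b=(np.asarray(v,float)-c["cy"])/f
    if fish:
        r=np.hypot(a,b)+1e-12; k=np.sin(r)/r; d=np.stack([a*k,-b*k,-np.cos(r)],-1)
    else: d=np.stack([a,-b,-np.ones_like(a)],-1)
    return d@c["pose"][:3,:3].T, c["pose"][:3,3]
def onplane(c,u,v,z,fish=False):
    d,o=rays(c,u,v,fish); return o+d*((z-o[2])/d[...,2])[...,None]
def blobs(c,col,amin=60):
    h=cv2.cvtColor(c["color"],cv2.COLOR_RGB2HSV); H,S,V=cv2.split(h)
    m={"brown":((H<14))&(S>120)&(V>40)&(V<200),"green":(H>45)&(H<90)&(S>90)}[col].astype(np.uint8)
    m=cv2.morphologyEx(m,cv2.MORPH_OPEN,np.ones((3,3)))
    cs,_=cv2.findContours(m,cv2.RETR_EXTERNAL,cv2.CHAIN_APPROX_NONE)
    return [k[:,0,:] for k in cs if cv2.contourArea(k)>amin]
def circ(P):
    A=np.c_[2*P[:,:2],np.ones(len(P))];s=np.linalg.lstsq(A,(P[:,:2]**2).sum(1),rcond=None)[0]
    return s[:2],2*np.sqrt(s[2]+s[:2]@s[:2])
E
python3 - <<'E'
from h import *
from station import cams
side=cams.read_camera("side");np.savez("side0.npz",**side);cv2.imwrite("pics/side0.png",side["color"][...,::-1])
for n,c in(("scene",dict(np.load("scene0.npz"))),("side",side)):
  print(n,c["pose"][:3,3].round(2))
  for col in("brown","green"):
    for k in blobs(c,col):
        P=onplane(c,k[:,0],k[:,1],.009);x,d=circ(P)
        if .03<d<.09:
            u,v=k.mean(0).astype(int);z=c["depth"][v,u];r,o=rays(c,u,v);q=o+r*z
            print(col,(u,v),x.round(4),"d",d.round(4),"depthpt",q.round(3),len(k))
E
```

```text
scene [-0.27 -0.57  0.68]
brown (np.int64(312), np.int64(277)) [ 0.4327 -0.0689] d 0.0435 depthpt [-0.266 -0.574  0.683] 49
brown (np.int64(22), np.int64(254)) [0.0745 0.5283] d 0.0871 depthpt [ 0.212  0.953 -0.255] 241
brown (np.int64(222), np.int64(237)) [0.4234 0.2082] d 0.0547 depthpt [0.417 0.203 0.014] 53
brown (np.int64(340), np.int64(224)) [0.6581 0.008 ] d 0.0539 depthpt [0.651 0.006 0.016] 51
brown (np.int64(184), np.int64(204)) [0.4755 0.4112] d 0.0405 depthpt [0.465 0.401 0.017] 37
brown (np.int64(8), np.int64(145)) [0.3703 1.2036] d 0.0685 depthpt [0.311 1.04  0.071] 59
brown (np.int64(35), np.int64(141)) [0.4428 1.1535] d 0.0719 depthpt [0.379 1.003 0.073] 67
green (np.int64(455), np.int64(337)) [ 0.4538 -0.3981] d 0.0314 depthpt [ 0.453 -0.398  0.01 ] 61
green (np.int64(238), np.int64(209)) [0.5474 0.2759] d 0.0491 depthpt [0.54  0.267 0.016] 52
side [-0.23 -0.12  1.19]
brown (np.int64(343), np.int64(277)) [ 0.4334 -0.0689] d 0.0454 depthpt [ 0.432 -0.068  0.014] 51
brown (np.int64(228), np.int64(267)) [0.4243 0.2066] d 0.0562 depthpt [0.423 0.208 0.011] 64
brown (np.int64(154), np.int64(239)) [0.4749 0.4073] d 0.0458 depthpt [0.476 0.409 0.011] 49
brown (np.int64(325), np.int64(199)) [0.6572 0.0052] d 0.0568 depthpt [0.651 0.005 0.02 ] 57
green (np.int64(482), np.int64(285)) [ 0.4591 -0.3933] d 0.0468 depthpt [ 0.456 -0.391  0.013] 54
green (np.int64(412), np.int64(268)) [ 0.4805 -0.2301] d 0.0586 depthpt [ 0.482 -0.228  0.009] 65
green (np.int64(215), np.int64(222)) [0.5473 0.2719] d 0.0578 depthpt [0.542 0.269 0.018] 60
green (np.int64(276), np.int64(196)) [0.6503 0.1314] d 0.0445 depthpt [0.646 0.133 0.015] 45
```

View pics/side0.png

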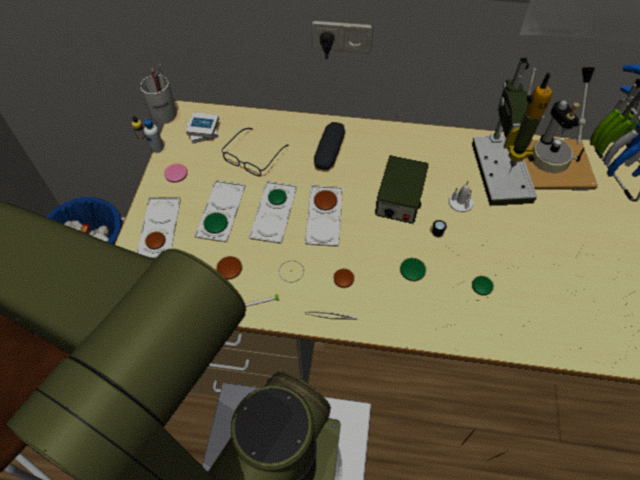

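The side view shows the loose lenses at (228,267), (343,277), (412,268) and (482,285). The trays are, left to right: brown small (near nest full), green large (near full), green small (far full) and brown large (far full). Next I'll measure the tray outlines and check heights by triangulating the two views.

Run:
```python
from h import *
C={n:dict(np.load(n+"0.npz")) for n in("scene","side")}
# lens/nest height from two views: triangulate blob centres
pair=[("BL",(222.5,237.5),(228.3,267)),]
B={}
for n,c in C.items():
    B[n]=[]
    for col in("brown","green"):
        for k in blobs(c,col,30):
            m=cv2.moments(k.reshape(-1,1,2));u,v=m["m10"]/m["m00"],m["m01"]/m["m00"]
            B[n].append((col,u,v,onplane(c,u,v,.01)))
for a in B["scene"]:
    for b in B["side"]:
        if a[0]==b[0] and np.hypot(*(a[3]-b[3])[:2])<.03:
            d1,o1=rays(C["scene"],a[1],a[2]);d2,o2=rays(C["side"],b[1],b[2])
            t=np.linalg.lstsq(np.c_[d1,-d2],o2-o1,rcond=None)[0];p=(o1+d1*t[0]+o2+d2*t[1])/2
            print(a[0],"tri",p.round(4),"gap",np.linalg.norm(o1+d1*t[0]-o2-d2*t[1]).round(4))
for n,c in C.items():
    h=cv2.cvtColor(c["color"],cv2.COLOR_RGB2HSV);m=((h[...,1]<45)&(h[...,2]>170)).astype(np.uint8)
    m=cv2.morphologyEx(m,cv2.MORPH_CLOSE,np.ones((3,3)))
    for k in cv2.findContours(m,cv2.RETR_EXTERNAL,cv2.CHAIN_APPROX_NONE)[0]:
        if cv2.contourArea(k)<300: continue
        P=onplane(c,k[:,0,0],k[:,0,1],.006)[:,:2]
        (ce,wh,an)=cv2.minAreaRect((P*1000).astype(np.float32))
        if max(wh)<250:print(n,"tray",np.round(ce,1),np.round(wh,1),round(an,1))
    m=((h[...,0]>125)&(h[...,0]<178)&(h[...,1]>60)).astype(np.uint8)
    for k in cv2.findContours(m,cv2.RETR_EXTERNAL,cv2.CHAIN_APPROX_NONE)[0]:
        if cv2.contourArea(k)>60: print(n,"pinkish",circ(onplane(c,k[:,0,0],k[:,0,1],.009)))
print("clear",onplane(C["side"],291,271,.003),onplane(C["scene"],272,259,.003))
```

```text
brown tri [ 0.4332 -0.0688  0.0086] gap 0.0004
brown tri [0.4228 0.2065 0.0101] gap 0.0014
brown tri [0.654  0.005  0.0122] gap 0.0008
brown tri [0.4719 0.4057 0.0128] gap 0.0009
green tri [ 0.466  -0.396  -0.0045] gap 0.0015
green tri [ 0.4885 -0.2303 -0.0088] gap 0.005
green tri [0.647  0.1306 0.0128] gap 0.0004
green tri [0.5431 0.2708 0.0131] gap 0.0022
scene tray [ 865.8 -442.5] [232.1 119.4] 11.9
scene tray [613.9   3. ] [183.7  87. ] 3.7
scene tray [607.3 133.3] [ 88.2 184.5] 87.2
scene tray [592.4 269.6] [ 88.4 183.8] 87.7
scene tray [519.6 414.3] [184.4  89. ] 7.7
scene pinkish (array([0.34759959, 0.31700743]), np.float64(0.0640974884449401))
scene pinkish (array([0.34852684, 0.41493961]), np.float64(0.06424948064009707))
scene pinkish (array([0.68970769, 0.41448336]), np.float64(0.06461562838559698))
side tray [  67.5 -115.4] [152.3  84.8] 1.0
side tray [516.5 413.3] [169.1  80.7] 7.5
side tray [611.2   1.2] [170.9  81.4] 3.8
side tray [604.1 132.8] [ 81.  171.2] 85.9
side tray [627.1 268.4] [81.  94.1] 88.9
side pinkish (array([0.69322072, 0.41809577]), np.float64(0.058552597507892684))
clear [0.43722933 0.05774074 0.003     ] [0.43485253 0.054455   0.003     ]
```

```bash
cat >> h.py <<'E'
def go(x,y,z,yaw):
    "TCP target (m), yaw deg of tray x; prints turn, shift in tool axes"
    from station import manip
    s=manip.observe();Rc=R.from_rotvec(s["tool_rot"]);a=np.radians(yaw)
    Rt=R.from_matrix(np.array([[-np.cos(a),-np.sin(a),0],[-np.sin(a),np.cos(a),0],[0,0,-1]]))
    print("t",round(s["time_s"],2),"pos",s["position"].round(4),"w",round(s["gripper_width"],4),"F",s["wrist_force"].round(1),"turn",(Rc.inv()*Rt).as_rotvec().round(4),"shift",Rc.inv().apply(np.array([x,y,z])-s["position"]).round(4))
E
python3 -c "
from h import *
go(.423,.207,.30,3.7)"
```

```text
t 0.15 pos [0.1981 0.6189 0.4037] w 0.0852 F [-0.4  0.6 -0.3] turn [-0.0016 -0.0004 -0.3743] shift [-0.3398 -0.3235  0.1042]
```

Emit:
jog_arm([
  [[0, 0, -0.374], [-0.34, -0.323, 0.104], 1],
  [[0, 0, -0.374], [-0.34, -0.323, 0.104], 1],
  [[0, 0, -0.374], [-0.34, -0.323, 0.104], 1],
  [[0, 0, -0.374], [-0.34, -0.323, 0.104], 1],
  [[0, 0, -0.374], [-0.34, -0.323, 0.104], 1],
  [[0, 0, -0.374], [-0.34, -0.323, 0.104], 1],
  [[0, 0, -0.374], [-0.34, -0.323, 0.104], 1],
  [[0, 0, -0.374], [-0.34, -0.323, 0.104], 1],
  [[0, 0, -0.374], [-0.34, -0.323, 0.104], 1],
  [[0, 0, -0.374], [-0.34, -0.323, 0.104], 1],
])

```text
time_s: 1.4
position: [0.4234, 0.2079, 0.3007]
tool_rot: [0.1, -3.14, -0.001]
wrist_force: [0.3, -0.1, -0.6]
gripper_width: 0.0852
grasp_force: 0.0
```

```bash
cat >> h.py <<'E'
def look(name,save=None):
    from station import cams
    c=cams.read_camera("wrist");np.savez(name+".npz",**c);cv2.imwrite("pics/"+name+".png",c["color"][...,::-1])
    for col in("brown","green"):
        for k in blobs(c,col,400):
            P=onplane(c,k[:,0],k[:,1],.009,True);x,d=circ(P)
            if .035<d<.08: print(col,k.mean(0).astype(int),x.round(4),"d",d.round(4),"rms",np.std(np.hypot(*(P[:,:2]-x).T)).round(4))
    h=cv2.cvtColor(c["color"],cv2.COLOR_RGB2HSV);m=((h[...,1]<45)&(h[...,2]>170)).astype(np.uint8)
    for k in cv2.findContours(cv2.morphologyEx(m,cv2.MORPH_CLOSE,np.ones((5,5))),cv2.RETR_EXTERNAL,cv2.CHAIN_APPROX_NONE)[0]:
        if cv2.contourArea(k)<1500: continue
        P=onplane(c,k[:,0,0],k[:,0,1],.006,True)[:,:2];ce,wh,an=cv2.minAreaRect((P*1000).astype(np.float32))
        if max(wh)<250: print("white",np.round(ce,1),np.round(wh,1),round(an,1))
    return c
E
python3 -c "
from h import *
go(.423,.207,.30,3.7);look('w1')"
```

```text
t 1.4 pos [0.4234 0.2079 0.3007] w 0.0852 F [ 0.3 -0.1 -0.6] turn [ 0.0003 -0.0003 -0.0008] shift [ 0.0005 -0.0008  0.0007]
brown [539 298] [0.4761 0.4109] d 0.05 rms 0.001
brown [ 28 225] [ 0.4358 -0.0657] d 0.0484 rms 0.0006
brown [323 231] [0.4261 0.2099] d 0.0612 rms 0.0003
green [385 366] [0.5484 0.2737] d 0.0633 rms 0.001
white [572.1 273.4] [ 82.  112.8] 86.9
white [574.  144.2] [ 68.  112.5] 86.3
white [556.6   2.2] [64.9 83.7] 9.2
white [494.3 412. ] [129.7  83.7] 7.8
```

View pics/w1.png

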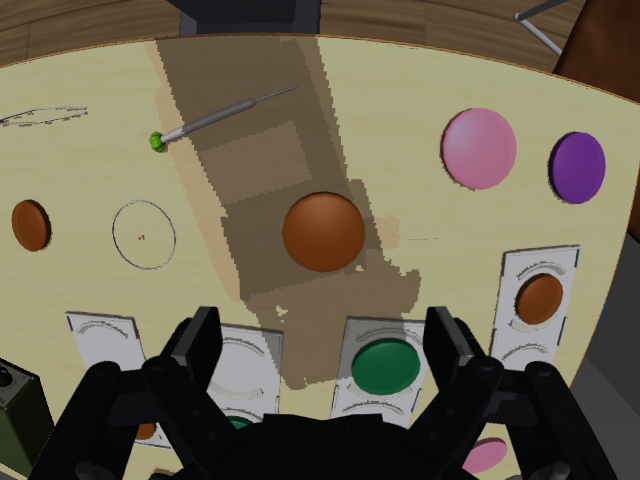

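The wrist view shows the target brown lens centred at (323,231). The clear ring is at (145,235), pink and purple are at right, and the tray near ends are at the bottom. Next I'll read how far the open fingertips stand ahead of the TCP from the wrist depth image.

```bash
cat >> h.py <<'E'
def tips(c):
    from station import manip
    s=manip.observe();v,u=np.mgrid[300:470,100:560];z=c["depth"][v,u]
    d,o=rays(c,u,v,True);dc=d@c["pose"][:3,:3]
    P=o+d*(z/-dc[...,2])[...,None];T=(P-s["position"])@R.from_rotvec(s["tool_rot"]).as_matrix()
    for sd in(-1,1):
        m=(z>0)&(np.abs(T[...,0])<.012)&(T[...,1]*sd>.01)&(T[...,1]*sd<.07)&(T[...,2]<.2)&(T[...,2]>.1)
        if m.any(): print("tip z",np.percentile(T[m][:,2],[50,95,99,100]).round(4),"inner y",np.percentile(np.abs(T[m][:,1]),[1,5]).round(4))
E
python3 -c "
from h import *
tips(dict(np.load('w1.npz')))"
```

```text
tip z [0.1124 0.1519 0.1575 0.1607] inner y [0.0378 0.0419]
tip z [0.1119 0.1517 0.1575 0.1606] inner y [0.0387 0.0427]
```

Emit:
jog_arm([
  [[0, 0, 0], [-0.001, 0, 0.06], 1],
  [[0, 0, 0], [-0.001, 0, 0.1], 1],
  [[0, 0, 0], [-0.001, 0, 0.12], 1],
  [[0, 0, 0], [-0.001, 0, 0.131], 1],
  [[0, 0, 0], [-0.001, 0, 0.131], 1],
  [[0, 0, 0], [-0.001, 0, 0.131], 0.2],
  [[0, 0, 0], [-0.001, 0, 0.131], -0.2],
  [[0, 0, 0], [-0.001, 0, 0.131], -0.5],
  [[0, 0, 0], [-0.001, 0, 0.131], -1],
  [[0, 0, 0], [-0.001, 0, 0.131], -1],
], newtons=30)

```text
time_s: 2.7
position: [0.4253, 0.2082, 0.1715]
tool_rot: [-0.101, 3.138, 0.002]
wrist_force: [-2.5, -0.1, 5.5]
gripper_width: 0.0601
grasp_force: 31.8
```

```bash
python3 -c "
from h import *
go(.4250,.2085,.169,3.7);c=look('w2');tips(c)"
```

```text
t 2.7 pos [0.4253 0.2082 0.1715] w 0.0601 F [-2.5 -0.1  5.5] turn [ 0.0011  0.0024 -0.0005] shift [0.0003 0.0003 0.0025]
brown [619 382] [0.4772 0.4065] d 0.0522 rms 0.0048
brown [322 313] [0.4256 0.2093] d 0.062 rms 0.0006
white [563.9 -15. ] [ 55.3 133.2] 50.5
white [504.5 411.7] [168.3  63.2] 35.6
tip z [0.1303 0.1714 0.172  0.1734] inner y [0.011  0.0148]
tip z [0.1305 0.1714 0.1721 0.1732] inner y [0.0109 0.0147]
```

View pics/w2.png

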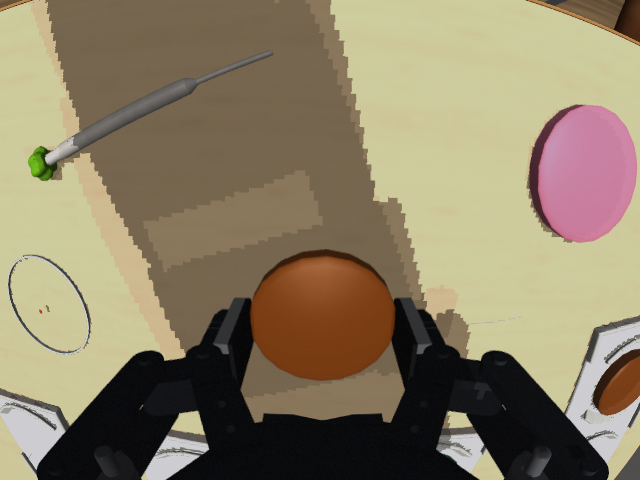

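The lens is gripped across its diameter, centred at (322,313) between the pads. Now I lift it and carry it over the brown-large tray.

Emit:
jog_arm([
  [[0, 0, 0], [0, 0, -0.04], -1],
  [[0, 0, 0], [0, 0, -0.09], -1],
  [[0, 0, 0], [-0.03, -0.05, -0.13], -1],
  [[0, 0, 0], [-0.06, -0.1, -0.15], -1],
  [[0, 0, 0], [-0.09, -0.15, -0.15], -1],
  [[0, 0, 0], [-0.12, -0.19, -0.15], -1],
  [[0, 0, 0], [-0.132, -0.215, -0.15], -1],
  [[0, 0, 0], [-0.132, -0.215, -0.15], -1],
  [[0, 0, 0], [-0.132, -0.215, -0.15], -1],
  [[0, 0, 0], [-0.132, -0.215, -0.15], -1],
])

```text
time_s: 4.0
position: [0.5695, 0.0027, 0.3198]
tool_rot: [-0.103, 3.14, 0.0]
wrist_force: [-0.3, 0.4, -0.1]
gripper_width: 0.0602
grasp_force: 32.9
```

```bash
python3 -c "
from h import *
go(.571,.002,.18,3.7);c=look('w3')"
```

```text
t 4.0 pos [0.5695 0.0027 0.3198] w 0.0602 F [-0.3  0.4 -0.1] turn [0.0002 0.0001 0.0009] shift [-0.0014 -0.0008  0.1398]
brown [240  48] [ 0.4368 -0.0666] d 0.0486 rms 0.0003
green [457 316] [0.6514 0.1339] d 0.0504 rms 0.0013
green [599 221] [0.5488 0.2735] d 0.0643 rms 0.0011
green [ 68 114] [ 0.4836 -0.2254] d 0.0625 rms 0.0009
white [592.6 271.5] [ 87.1 185.3] 87.7
white [607.8 135.5] [ 85.2 183.7] 87.5
white [567.  -22.9] [82.7 36.3] 3.1
```

View pics/w3.png

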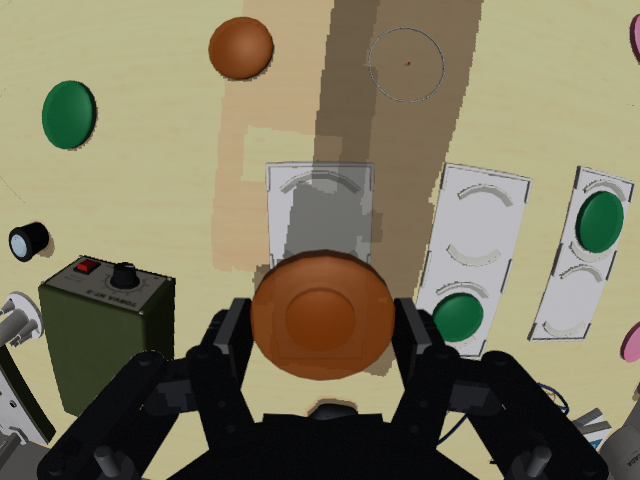

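The held lens is at (321,315). The near edge of the brown-large tray has corners at (268,163) and (373,163), with the rib arc at (320,180). I'll use those corners to get the nest position.

```bash
python3 -c "
from h import *
c=dict(np.load('w3.npz'))
P=onplane(c,np.array([267,374.]),np.array([163,163.5]),.007,True);print(P.round(4),np.linalg.norm(P[0]-P[1]))
m=P.mean(0);d=P[1]-P[0];a=np.degrees(np.arctan2(-d[0],d[1]));print(m,a, m[:2]+.048*np.array([np.cos(np.radians(3.7)),np.sin(np.radians(3.7))]))
# lens in hand, rim plane at its height
for k in blobs(c,'brown',400):
  print(circ(onplane(c,k[:,0],k[:,1],.32-.1715+.009,True)))
"
```

```text
[[ 0.5256 -0.0415  0.007 ]
 [ 0.5207  0.0402  0.007 ]] 0.08189714837802929
[ 0.52317011 -0.00063895  0.007     ] 3.459779376481132 [0.57107006 0.0024586 ]
(array([0.56900381, 0.00359148]), np.float64(0.06146167277506402))
(array([ 0.46410292, -0.03230929]), np.float64(0.02282971994637867))
```

Emit:
jog_arm([
  [[0, 0, 0], [-0.0014, -0.0013, 0.05], -1],
  [[0, 0, 0], [-0.0014, -0.0013, 0.1], -1],
  [[0, 0, 0], [-0.0014, -0.0013, 0.125], -1],
  [[0, 0, 0], [-0.0014, -0.0013, 0.136], -1],
  [[0, 0, 0], [-0.0014, -0.0013, 0.144], -1],
  [[0, 0, 0], [-0.0014, -0.0013, 0.144], -1],
  [[0, 0, 0], [-0.0014, -0.0013, 0.144], -1],
  [[0, 0, 0], [-0.0014, -0.0013, 0.144], 0.8],
  [[0, 0, 0], [-0.0014, -0.0013, 0.144], 1],
  [[0, 0, 0], [-0.0014, -0.0013, 0.144], 1],
])

```text
time_s: 5.3
position: [0.5716, 0.0005, 0.176]
tool_rot: [-0.101, 3.14, -0.0]
wrist_force: [-0.0, -0.3, -0.8]
gripper_width: 0.0855
grasp_force: 0.0
```

```bash
python3 -c "
from h import *
go(.435,-.068,.30,7.7);c=look('w4')"
```

```text
t 5.3 pos [5.716e-01 5.000e-04 1.760e-01] w 0.0855 F [-0.  -0.3 -0.8] turn [-0.0001  0.0004 -0.0702] shift [ 0.1407 -0.0596 -0.1241]
brown [321 315] [0.5742 0.0014] d 0.0632 rms 0.0006
white [576.6 136.7] [ 86.8 121.6] 87.5
white [550.2 -37.6] [15.9 52.9] 84.1
```

View pics/w4.png

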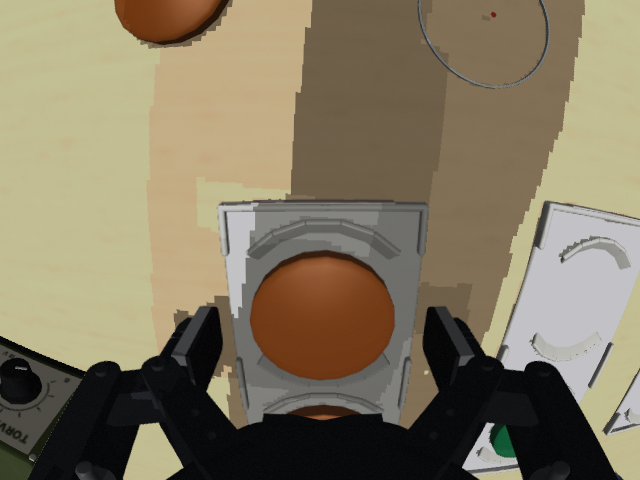

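The placed lens is at (322,315), between the ribs of the near nest. I'll check how flat it lies by depth, then go to the small brown lens.

```bash
cat >> h.py <<'E'
def flat(c,near,rmax=.031):
    "median heights of the lens along +x,-x,+y,-y at 0.8 radius, and centre"
    v,u=np.mgrid[0:480,0:640];z=c["depth"];d,o=rays(c,u,v,True);dc=d@c["pose"][:3,:3]
    P=o+d*(z/-dc[...,2])[...,None]
    for q in((0,0),(.8,0),(-.8,0),(0,.8),(0,-.8)):
        p=np.array(near)+np.array(q)*rmax;m=(z>0)&(np.hypot(P[...,0]-p[0],P[...,1]-p[1])<.004)
        print(q,m.sum(),np.median(P[m][:,2]).round(4) if m.any() else None)
E
python3 -c "
from h import *
c=dict(np.load('w4.npz'));flat(c,(.5735,.0014))
P=onplane(c,np.array([221,426.]),np.array([204,205]),.007,True);print(P,P.mean(0))"
```

```text
(0, 0) 250 0.0157
(0.8, 0) 163 0.0136
(-0.8, 0) 327 0.0134
(0, 0.8) 218 0.0135
(0, -0.8) 230 0.0134
[[ 0.52559283 -0.04135709  0.007     ]
 [ 0.52080511  0.03892227  0.007     ]] [ 0.52319897 -0.00121741  0.007     ]
```

Emit:
jog_arm([
  [[0, 0, 0], [0, 0, -0.05], 1],
  [[0, 0, 0], [0, 0, -0.1], 1],
  [[0, 0, -0.07], [0.05, -0.02, -0.124], 1],
  [[0, 0, -0.07], [0.1, -0.04, -0.124], 1],
  [[0, 0, -0.07], [0.141, -0.06, -0.124], 1],
  [[0, 0, -0.07], [0.141, -0.06, -0.124], 1],
  [[0, 0, -0.07], [0.141, -0.06, -0.124], 1],
  [[0, 0, -0.07], [0.141, -0.06, -0.124], 1],
  [[0, 0, -0.07], [0.141, -0.06, -0.124], 1],
  [[0, 0, -0.07], [0.141, -0.06, -0.124], 1],
])

```text
time_s: 6.6
position: [0.4351, -0.0682, 0.2996]
tool_rot: [0.212, -3.134, -0.0]
wrist_force: [0.0, 0.2, -0.0]
gripper_width: 0.0857
grasp_force: 0.0
```

```bash
python3 -c "
from h import *
c=look('w5');go(.435,-.068,.174,7.7)"
```

```text
brown [376 380] [0.5735 0.0018] d 0.0628 rms 0.0012
brown [322 230] [ 0.4358 -0.067 ] d 0.0491 rms 0.0004
green [602 362] [0.5483 0.2733] d 0.0666 rms 0.0017
green [127 257] [ 0.4818 -0.2262] d 0.0621 rms 0.0008
t 6.65 pos [ 0.435  -0.0682  0.2996] w 0.0857 F [ 0.3  0.1 -0.5] turn [ 0.0002 -0.0003  0.0004] shift [-1.000e-04  2.000e-04  1.256e-01]
```

Emit:
jog_arm([
  [[0, 0, 0], [-0.0005, 0, 0.05], 1],
  [[0, 0, 0], [-0.0005, 0, 0.09], 1],
  [[0, 0, 0], [-0.0005, 0, 0.115], 1],
  [[0, 0, 0], [-0.0005, 0, 0.126], 1],
  [[0, 0, 0], [-0.0005, 0, 0.126], 1],
  [[0, 0, 0], [-0.0005, 0, 0.126], 0],
  [[0, 0, 0], [-0.0005, 0, 0.126], -0.5],
  [[0, 0, 0], [-0.0005, 0, 0.126], -1],
  [[0, 0, 0], [-0.0005, 0, 0.126], -1],
  [[0, 0, 0], [-0.0005, 0, 0.126], -1],
])

```text
time_s: 7.9
position: [0.4359, -0.0685, 0.1754]
tool_rot: [-0.211, 3.132, -0.001]
wrist_force: [-1.1, 1.0, 4.5]
gripper_width: 0.0479
grasp_force: 30.0
```

```bash
python3 -c "
from h import *
c=look('w6');go(.5635,.422,.30,7.7)"
```

```text
brown [322 309] [ 0.435  -0.0679] d 0.0502 rms 0.0007
green [ 40 332] [ 0.4803 -0.2245] d 0.0653 rms 0.0015
t 7.95 pos [ 0.4359 -0.0685  0.1754] w 0.0477 F [-1.7  0.6  4.7] turn [-0.001   0.0021 -0.0001] shift [-0.1924  0.4689 -0.1247]
```

Emit:
jog_arm([
  [[0, 0, 0], [0, 0, -0.05], -1],
  [[0, 0, 0], [0, 0, -0.1], -1],
  [[0, 0, 0], [-0.024, 0.058, -0.125], -1],
  [[0, 0, 0], [-0.046, 0.112, -0.125], -1],
  [[0, 0, 0], [-0.069, 0.168, -0.125], -1],
  [[0, 0, 0], [-0.092, 0.224, -0.125], -1],
  [[0, 0, 0], [-0.115, 0.28, -0.125], -1],
  [[0, 0, 0], [-0.138, 0.336, -0.125], -1],
  [[0, 0, 0], [-0.161, 0.392, -0.125], -1],
  [[0, 0, 0], [-0.182, 0.442, -0.125], -1],
])

```text
time_s: 9.2
position: [0.5566, 0.3963, 0.2995]
tool_rot: [-0.212, 3.133, 0.001]
wrist_force: [0.8, -0.7, 0.4]
gripper_width: 0.0476
grasp_force: 31.0
```

```bash
python3 -c "
from h import *
c=look('w7');go(.5635,.421,.30,7.7)"
```

```text
brown [358 123] [0.4769 0.412 ] d 0.0466 rms 0.0006
green [ 45 287] [0.6519 0.1367] d 0.0506 rms 0.0014
green [166 199] [0.5494 0.2762] d 0.0602 rms 0.0007
white [608.8 138.8] [ 89.8 184.6] 87.4
white [593.9 274.4] [ 87.6 184.2] 87.6
white [511.9 416.9] [169.2  85.7] 7.7
t 9.25 pos [0.5571 0.4009 0.2994] w 0.0474 F [-1.7  1.4  0. ] turn [0.0049 0.0035 0.0029] shift [-0.0091  0.019  -0.0005]
```

View pics/w7.png

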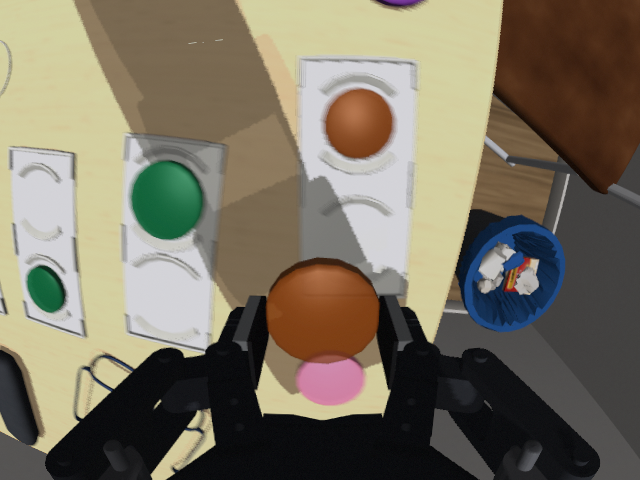

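The held lens is at (322,310). The brown-small tray is at (360,180), with its near nest filled at (358,123). The arm was still settling, so I'll finish the hover first.

Emit:
jog_arm([
  [[0, 0, 0], [-0.0098, 0.026, 0], -1],
  [[0, 0, 0], [-0.0098, 0.026, 0], -1],
  [[0, 0, 0], [-0.0098, 0.026, 0], -1],
  [[0, 0, 0], [-0.0098, 0.026, 0], -1],
  [[0, 0, 0], [-0.0098, 0.026, 0], -1],
  [[0, 0, 0], [-0.0098, 0.026, 0], -1],
  [[0, 0, 0], [-0.0098, 0.026, 0], -1],
  [[0, 0, 0], [-0.0098, 0.026, 0], -1],
  [[0, 0, 0], [-0.0098, 0.026, 0], -1],
  [[0, 0, 0], [-0.0098, 0.026, 0], -1],
])

```text
time_s: 10.5
position: [0.5626, 0.4212, 0.2987]
tool_rot: [0.211, -3.135, 0.0]
wrist_force: [0.6, -0.1, -0.3]
gripper_width: 0.0476
grasp_force: 31.1
```

```bash
python3 -c "
from h import *
c=look('w8');go(.563,.421,.18,7.7)
for k in blobs(c,'brown',400):
  print(circ(onplane(c,k[:,0],k[:,1],.30-.1755+.009,True)))"
```

```text
brown [321 108] [0.4764 0.4097] d 0.0487 rms 0.0002
green [ 25 278] [0.6516 0.1348] d 0.0532 rms 0.0014
green [136 188] [0.5489 0.2741] d 0.0624 rms 0.0006
white [608.2 137.5] [ 86.5 185.3] 86.7
white [592.8 272.6] [ 85.8 185.3] 87.6
white [512.5 414.8] [171.   83.9] 7.7
t 10.55 pos [0.5626 0.4212 0.2987] w 0.0479 F [ 0.2 -0.5 -0.6] turn [-0.     -0.0001 -0.0002] shift [-0.0004 -0.0002  0.1187]
(array([0.56048322, 0.42170714]), np.float64(0.04949753518671656))
(array([0.47904448, 0.41031624]), np.float64(0.02532344285043916))
(array([0.4380881 , 0.51336572]), np.float64(0.09038325677894297))
```

Emit:
jog_arm([
  [[0, 0, 0], [-0.0014, -0.0004, 0.05], -1],
  [[0, 0, 0], [-0.0014, -0.0004, 0.08], -1],
  [[0, 0, 0], [-0.0014, -0.0004, 0.1], -1],
  [[0, 0, 0], [-0.0014, -0.0004, 0.112], -1],
  [[0, 0, 0], [-0.0014, -0.0004, 0.1185], -1],
  [[0, 0, 0], [-0.0014, -0.0004, 0.1185], -1],
  [[0, 0, 0], [-0.0014, -0.0004, 0.1185], -1],
  [[0, 0, 0], [-0.0014, -0.0004, 0.1185], 0.6],
  [[0, 0, 0], [-0.0014, -0.0004, 0.1185], 1],
  [[0, 0, 0], [-0.0014, -0.0004, 0.1185], 1],
])

```text
time_s: 11.8
position: [0.5641, 0.4209, 0.1805]
tool_rot: [-0.211, 3.134, 0.0]
wrist_force: [-1.3, -0.2, -0.4]
gripper_width: 0.0856
grasp_force: 0.0
```

```bash
python3 -c "
from h import *
c=look('w9');go(.481,-.228,.30,-2.3);flat(c,(.5635,.421),.025)"
```

```text
brown [323 309] [0.5652 0.4223] d 0.0511 rms 0.0006
brown [321  98] [0.4762 0.4097] d 0.0497 rms 0.0002
brown [606  86] [0.439  0.5428] d 0.0797 rms 0.0098
green [ 40 232] [0.5491 0.2751] d 0.0642 rms 0.0014
white [617.9 270.3] [ 88.2 135.4] 87.5
white [500.3 413.2] [133.   83.7] 7.7
t 11.85 pos [0.5641 0.4209 0.1804] w 0.0852 F [0.2 0.2 0.1] turn [1.000e-04 2.000e-04 1.744e-01] shift [ 0.1692 -0.632  -0.1197]
(0, 0) 245 0.0157
(0.8, 0) 165 0.0136
(-0.8, 0) 416 0.0126
(0, 0.8) 219 0.0136
(0, -0.8) 225 0.0131
```

View pics/w9.png

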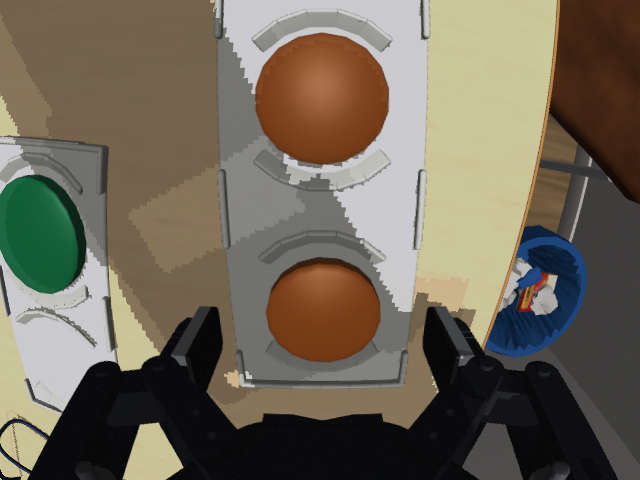

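The brown-small lens is seated at (323,309), level. Next is the large green lens.

Emit:
jog_arm([
  [[0, 0, 0], [0, 0, -0.05], 1],
  [[0, 0, 0], [0, 0, -0.1], 1],
  [[0, 0, 0.1], [0.015, -0.055, -0.12], 1],
  [[0, 0, 0.174], [0.03, -0.11, -0.12], 1],
  [[0, 0, 0.174], [0.045, -0.168, -0.12], 1],
  [[0, 0, 0.174], [0.06, -0.226, -0.12], 1],
  [[0, 0, 0.174], [0.076, -0.284, -0.12], 1],
  [[0, 0, 0.174], [0.09, -0.342, -0.12], 1],
  [[0, 0, 0.174], [0.106, -0.4, -0.12], 1],
  [[0, 0, 0.174], [0.12, -0.45, -0.12], 1],
])

```text
time_s: 13.1
position: [0.5047, -0.043, 0.3006]
tool_rot: [0.063, 3.14, -0.0]
wrist_force: [-0.1, 0.3, 0.6]
gripper_width: 0.0852
grasp_force: 0.0
```

Emit:
jog_arm([
  [[0, 0, 0], [0.09, -0.05, 0], 1],
  [[0, 0, 0], [0.09, -0.1, 0], 1],
  [[0, 0, 0], [0.085, -0.15, 0], 1],
  [[0, 0, 0], [0.08, -0.17, 0], 1],
  [[0, 0, 0], [0.08, -0.17, 0], 1],
  [[0, 0, 0], [0.08, -0.17, 0], 1],
  [[0, 0, 0], [0.08, -0.17, 0], 1],
  [[0, 0, 0], [0.08, -0.17, 0], 1],
  [[0, 0, 0], [0.08, -0.17, 0], 1],
  [[0, 0, 0], [0.08, -0.17, 0], 1],
])

```text
time_s: 14.35
position: [0.4187, -0.2076, 0.3002]
tool_rot: [0.062, 3.141, -0.0]
wrist_force: [0.5, 0.5, -0.2]
gripper_width: 0.0854
grasp_force: 0.0
```

```bash
python3 -c "
from h import *
c=look('w10');go(.481,-.228,.1725,-2.3)"
```

```text
brown [535 356] [0.5639 0.0041] d 0.0449 rms 0.0075
green [600 398] [0.6512 0.1329] d 0.0557 rms 0.002
green [298 304] [ 0.4817 -0.228 ] d 0.0617 rms 0.0006
green [115 283] [ 0.4604 -0.3894] d 0.0509 rms 0.0009
t 14.4 pos [ 0.4187 -0.2076  0.3002] w 0.0856 F [ 0.5 -0.8  0.4] turn [-0.      0.      0.0006] shift [-0.0631 -0.0179  0.1278]
```

Emit:
jog_arm([
  [[0, 0, 0], [-0.0636, -0.0184, 0.02], 1],
  [[0, 0, 0], [-0.0636, -0.0184, 0.05], 1],
  [[0, 0, 0], [-0.0636, -0.0184, 0.09], 1],
  [[0, 0, 0], [-0.0636, -0.0184, 0.115], 1],
  [[0, 0, 0], [-0.0636, -0.0184, 0.128], 1],
  [[0, 0, 0], [-0.0636, -0.0184, 0.128], 1],
  [[0, 0, 0], [-0.0636, -0.0184, 0.128], 0],
  [[0, 0, 0], [-0.0636, -0.0184, 0.128], -0.5],
  [[0, 0, 0], [-0.0636, -0.0184, 0.128], -1],
  [[0, 0, 0], [-0.0636, -0.0184, 0.128], -1],
])

```text
time_s: 15.65
position: [0.4822, -0.2291, 0.1743]
tool_rot: [0.062, 3.138, -0.002]
wrist_force: [-1.0, 0.0, 5.7]
gripper_width: 0.0595
grasp_force: 31.4
```

```bash
python3 -c "
from h import *
c=look('w11');go(.636,.269,.30,-2.3)"
```

```text
brown [616 455] [0.6552 0.0109] d 0.0646 rms 0.0084
brown [630 398] [ 0.5751 -0.0051] d 0.0519 rms 0.0095
green [322 311] [ 0.4821 -0.2284] d 0.0618 rms 0.0006
green [ 23 273] [ 0.4621 -0.3846] d 0.0486 rms 0.003
white [599.  -15.1] [149.1  49.9] 31.1
t 15.7 pos [ 0.4823 -0.2291  0.1744] w 0.0595 F [-2.1  2.   5.1] turn [-0.0014  0.0026  0.0004] shift [-0.1341  0.5037 -0.126 ]
```

Emit:
jog_arm([
  [[0, 0, 0], [0, 0, -0.05], -1],
  [[0, 0, 0], [0, 0, -0.1], -1],
  [[0, 0, 0], [0, 0.058, -0.126], -1],
  [[0, 0, 0], [0, 0.116, -0.126], -1],
  [[0, 0, 0], [0, 0.174, -0.126], -1],
  [[0, 0, 0], [-0.024, 0.228, -0.126], -1],
  [[0, 0, 0], [-0.048, 0.284, -0.126], -1],
  [[0, 0, 0], [-0.072, 0.34, -0.126], -1],
  [[0, 0, 0], [-0.096, 0.396, -0.126], -1],
  [[0, 0, 0], [-0.12, 0.45, -0.126], -1],
])

```text
time_s: 16.95
position: [0.6199, 0.2183, 0.2993]
tool_rot: [0.062, 3.139, 0.001]
wrist_force: [1.0, -1.1, 0.6]
gripper_width: 0.0595
grasp_force: 32.4
```

Emit:
jog_arm([
  [[0, 0, 0], [-0.0141, 0.0537, 0], -1],
  [[0, 0, 0], [-0.0141, 0.0537, 0], -1],
  [[0, 0, 0], [-0.0141, 0.0537, 0], -1],
  [[0, 0, 0], [-0.0141, 0.0537, 0], -1],
  [[0, 0, 0], [-0.0141, 0.0537, 0], -1],
  [[0, 0, 0], [-0.0141, 0.0537, 0], -1],
  [[0, 0, 0], [-0.0141, 0.0537, 0], -1],
  [[0, 0, 0], [-0.0141, 0.0537, 0], -1],
  [[0, 0, 0], [-0.0141, 0.0537, 0], -1],
  [[0, 0, 0], [-0.0141, 0.0537, 0], -1],
])

```text
time_s: 18.2
position: [0.6355, 0.2693, 0.2982]
tool_rot: [-0.062, -3.141, 0.0]
wrist_force: [0.1, 0.3, -0.4]
gripper_width: 0.0597
grasp_force: 32.5
```

```bash
python3 -c "
from h import *
c=look('w12');go(.6365,.2685,.179,-2.3)
for k in blobs(c,'green',400):
  print(circ(onplane(c,k[:,0],k[:,1],.30-.1744+.009,True)))"
```

```text
brown [ 45 264] [0.6584 0.0067] d 0.0621 rms 0.0014
brown [ 22 176] [5.733e-01 3.000e-04] d 0.0616 rms 0.0011
brown [518 134] [0.5648 0.423 ] d 0.0495 rms 0.0006
brown [620  39] [0.4688 0.5385] d 0.0772 rms 0.0071
brown [502  21] [0.4782 0.411 ] d 0.0463 rms 0.0024
green [154 255] [0.6519 0.1339] d 0.0507 rms 0.0007
green [321 109] [0.5488 0.2738] d 0.061 rms 0.0002
white [614.5   5.5] [185.4  86.6] 3.6
white [607.8 135.6] [ 84.6 184.9] 87.4
white [562.3 289.1] [ 52.5 123. ] 87.8
white [534.9 417.6] [154.   85.2] 7.8
t 18.25 pos [0.6355 0.2694 0.2982] w 0.0593 F [ 0.1  1.  -0.8] turn [-0.     -0.      0.0005] shift [-0.001  -0.0008  0.1192]
(array([0.63380443, 0.27031669]), np.float64(0.060921839113799975))
(array([0.6044189 , 0.20161164]), np.float64(0.02608794366367529))
(array([0.55141576, 0.27357728]), np.float64(0.03137134051524248))
```

View pics/w12.png

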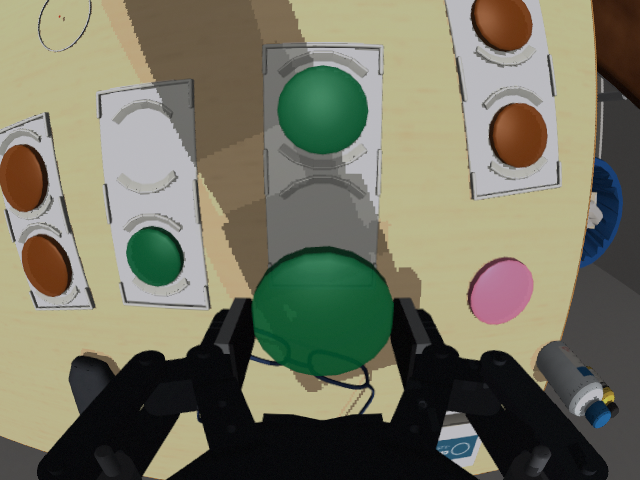

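The held green lens is at (322,311). The green-large tray's near corners are at (265,45) and (382,45), and its far nest is directly ahead under the lens. Lowering it now.

Emit:
jog_arm([
  [[0, 0, 0], [-0.0015, -0.0008, 0.05], -1],
  [[0, 0, 0], [-0.0015, -0.0008, 0.08], -1],
  [[0, 0, 0], [-0.0015, -0.0008, 0.1], -1],
  [[0, 0, 0], [-0.0015, -0.0008, 0.112], -1],
  [[0, 0, 0], [-0.0015, -0.0008, 0.119], -1],
  [[0, 0, 0], [-0.0015, -0.0008, 0.119], -1],
  [[0, 0, 0], [-0.0015, -0.0008, 0.119], -1],
  [[0, 0, 0], [-0.0015, -0.0008, 0.119], 0.6],
  [[0, 0, 0], [-0.0015, -0.0008, 0.119], 1],
  [[0, 0, 0], [-0.0015, -0.0008, 0.119], 1],
])

```text
time_s: 19.5
position: [0.637, 0.2684, 0.1795]
tool_rot: [0.063, 3.141, 0.0]
wrist_force: [0.0, 1.0, -0.1]
gripper_width: 0.0857
grasp_force: 0.0
```

```bash
python3 -c "
from h import *
c=look('w13');go(.459,-.392,.30,-2.6);flat(c,(.637,.269),.031)"
```

```text
brown [620 150] [0.5652 0.4166] d 0.0422 rms 0.0041
green [ 75 329] [0.6513 0.1339] d 0.0533 rms 0.0018
green [322 310] [0.6391 0.2696] d 0.0633 rms 0.0006
green [324  99] [0.5488 0.2737] d 0.062 rms 0.0002
white [607.9 135. ] [ 87.8 185.2] 87.6
white [553.5 409.1] [119.8  66. ] 7.5
white [562.9 292. ] [ 46.4 111.7] 87.6
t 19.55 pos [0.637  0.2684 0.1794] w 0.0854 F [-0.5 -0.6 -0.3] turn [0.     0.0002 0.0056] shift [ 0.1516 -0.667  -0.1207]
(0, 0) 247 0.0157
(0.8, 0) 165 0.0137
(-0.8, 0) 335 0.0131
(0, 0.8) 226 0.0135
(0, -0.8) 218 0.0133
```

Emit:
jog_arm([
  [[0, 0, 0], [0, 0, -0.05], 1],
  [[0, 0, 0], [0, 0, -0.1], 1],
  [[0, 0, 0.006], [0.03, -0.045, -0.12], 1],
  [[0, 0, 0.006], [0.06, -0.095, -0.12], 1],
  [[0, 0, 0.006], [0.09, -0.145, -0.12], 1],
  [[0, 0, 0.006], [0.12, -0.195, -0.12], 1],
  [[0, 0, 0.006], [0.15, -0.245, -0.12], 1],
  [[0, 0, 0.006], [0.15, -0.3, -0.12], 1],
  [[0, 0, 0.006], [0.15, -0.36, -0.12], 1],
  [[0, 0, 0.006], [0.15, -0.42, -0.12], 1],
])

```text
time_s: 20.8
position: [0.4699, -0.147, 0.2998]
tool_rot: [0.072, 3.139, -0.001]
wrist_force: [0.9, -0.4, 0.3]
gripper_width: 0.0857
grasp_force: 0.0
```

Emit:
jog_arm([
  [[0, 0, 0], [0.0016, -0.06, 0], 1],
  [[0, 0, 0], [0.0016, -0.12, 0], 1],
  [[0, 0, 0], [0.0016, -0.18, 0], 1],
  [[0, 0, 0], [0.0016, -0.23, 0], 1],
  [[0, 0, 0], [0.0016, -0.247, 0], 1],
  [[0, 0, 0], [0.0016, -0.247, 0], 1],
  [[0, 0, 0], [0.0016, -0.247, 0], 1],
  [[0, 0, 0], [0.0016, -0.247, 0], 1],
  [[0, 0, 0], [0.0016, -0.247, 0], 1],
  [[0, 0, 0], [0.0016, -0.247, 0], 1],
])

```text
time_s: 22.05
position: [0.4576, -0.3914, 0.2993]
tool_rot: [0.071, 3.141, -0.0]
wrist_force: [0.1, 0.4, 0.1]
gripper_width: 0.0859
grasp_force: 0.0
```

```bash
python3 -c "
from h import *
c=look('w14');go(.459,-.392,.175,-2.6)"
```

```text
green [320 233] [ 0.4613 -0.392 ] d 0.0488 rms 0.0004
t 22.1 pos [ 0.4576 -0.3916  0.2993] w 0.0853 F [0.4 0.1 0.4] turn [-0.      0.      0.0001] shift [-0.0014 -0.0003  0.1243]
```

Emit:
jog_arm([
  [[0, 0, 0], [-0.0029, -0.0008, 0.05], 1],
  [[0, 0, 0], [-0.0029, -0.0008, 0.09], 1],
  [[0, 0, 0], [-0.0029, -0.0008, 0.115], 1],
  [[0, 0, 0], [-0.0029, -0.0008, 0.1243], 1],
  [[0, 0, 0], [-0.0029, -0.0008, 0.1243], 1],
  [[0, 0, 0], [-0.0029, -0.0008, 0.1243], 0],
  [[0, 0, 0], [-0.0029, -0.0008, 0.1243], -0.5],
  [[0, 0, 0], [-0.0029, -0.0008, 0.1243], -1],
  [[0, 0, 0], [-0.0029, -0.0008, 0.1243], -1],
  [[0, 0, 0], [-0.0029, -0.0008, 0.1243], -1],
])

```text
time_s: 23.35
position: [0.4609, -0.3935, 0.1769]
tool_rot: [0.072, 3.139, -0.003]
wrist_force: [-1.2, 0.4, 6.9]
gripper_width: 0.0479
grasp_force: 30.1
```

```bash
python3 -c "
from h import *
c=look('w15');go(.5635,.136,.30,-2.6)"
```

```text
green [322 310] [ 0.4606 -0.3928] d 0.05 rms 0.0006
t 23.4 pos [ 0.4609 -0.3934  0.1768] w 0.0473 F [-1.1  1.2  6.2] turn [-0.0018  0.0018 -0.0004] shift [-0.0785  0.5334 -0.124 ]
```

Emit:
jog_arm([
  [[0, 0, 0], [0, 0, -0.05], -1],
  [[0, 0, 0], [0, 0, -0.1], -1],
  [[0, 0, 0], [0, 0.058, -0.124], -1],
  [[0, 0, 0], [0, 0.116, -0.124], -1],
  [[0, 0, 0], [0, 0.174, -0.124], -1],
  [[0, 0, 0], [0, 0.232, -0.124], -1],
  [[0, 0, 0], [0, 0.29, -0.124], -1],
  [[0, 0, 0], [-0.02, 0.346, -0.124], -1],
  [[0, 0, 0], [-0.04, 0.4, -0.124], -1],
  [[0, 0, 0], [-0.06, 0.45, -0.124], -1],
])

```text
time_s: 24.65
position: [0.5412, 0.0559, 0.2996]
tool_rot: [0.071, 3.139, -0.0]
wrist_force: [-0.1, -0.3, 0.2]
gripper_width: 0.0474
grasp_force: 30.9
```

Emit:
jog_arm([
  [[0, 0, 0], [-0.01, 0.045, 0], -1],
  [[0, 0, 0], [-0.0185, 0.0834, 0], -1],
  [[0, 0, 0], [-0.0185, 0.0834, 0], -1],
  [[0, 0, 0], [-0.0185, 0.0834, 0], -1],
  [[0, 0, 0], [-0.0185, 0.0834, 0], -1],
  [[0, 0, 0], [-0.0185, 0.0834, 0], -1],
  [[0, 0, 0], [-0.0185, 0.0834, 0], -1],
  [[0, 0, 0], [-0.0185, 0.0834, 0], -1],
  [[0, 0, 0], [-0.0185, 0.0834, 0], -1],
  [[0, 0, 0], [-0.0185, 0.0834, 0], -1],
])

```text
time_s: 25.9
position: [0.5632, 0.1364, 0.2989]
tool_rot: [-0.072, -3.141, 0.0]
wrist_force: [0.3, 0.3, 0.3]
gripper_width: 0.0477
grasp_force: 31.0
```

```bash
python3 -c "
from h import *
c=look('w16');go(.564,.136,.1815,-2.6)
for k in blobs(c,'green',400):
  print(circ(onplane(c,k[:,0],k[:,1],.30-.1768+.009,True)))"
```

```text
brown [179 333] [0.6519 0.0073] d 0.0541 rms 0.0038
brown [154 249] [0.5737 0.0012] d 0.0619 rms 0.0007
brown [623 219] [0.5647 0.4222] d 0.0494 rms 0.0019
brown [624 123] [0.4756 0.4092] d 0.0474 rms 0.002
green [479 306] [0.6384 0.2696] d 0.0631 rms 0.0008
green [496 204] [0.5489 0.2739] d 0.0624 rms 0.0006
white [598.8   3.8] [152.   84.9] 3.8
white [592.8 271.9] [ 85.2 185.5] 87.6
white [521.1 408.6] [186.3  76.6] 9.2
t 25.95 pos [0.5632 0.1364 0.2989] w 0.0477 F [-0.1 -0.4  0.2] turn [ 0.     -0.     -0.0003] shift [-0.0008 -0.0004  0.1174]
(array([0.56407653, 0.2084544 ]), np.float64(0.03314128688526554))
(array([0.56182293, 0.1373601 ]), np.float64(0.049570831405886556))
(array([0.51705612, 0.21072294]), np.float64(0.032763595463971604))
```

View pics/w16.png

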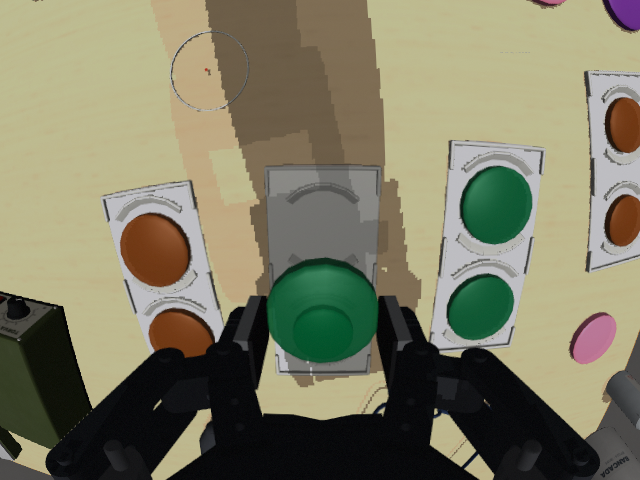

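The three filled trays look right. The held lens is at (322,310), over the green-small tray with near corners at (267,167) and (381,167). Lowering it now.

Emit:
jog_arm([
  [[0, 0, 0], [-0.0008, -0.0004, 0.05], -1],
  [[0, 0, 0], [-0.0008, -0.0004, 0.08], -1],
  [[0, 0, 0], [-0.0008, -0.0004, 0.1], -1],
  [[0, 0, 0], [-0.0008, -0.0004, 0.11], -1],
  [[0, 0, 0], [-0.0008, -0.0004, 0.1175], -1],
  [[0, 0, 0], [-0.0008, -0.0004, 0.1175], -1],
  [[0, 0, 0], [-0.0008, -0.0004, 0.1175], -1],
  [[0, 0, 0], [-0.0008, -0.0004, 0.1175], 0.6],
  [[0, 0, 0], [-0.0008, -0.0004, 0.1175], 1],
  [[0, 0, 0], [-0.0008, -0.0004, 0.1175], 1],
])

```text
time_s: 27.2
position: [0.564, 0.136, 0.1816]
tool_rot: [0.072, 3.14, 0.0]
wrist_force: [-1.3, 0.4, 0.0]
gripper_width: 0.0856
grasp_force: 0.0
```

```bash
python3 -c "
from h import *
c=look('w17');flat(c,(.565,.136),.025)"
```

```text
brown [149 446] [0.6678 0.0166] d 0.0459 rms 0.0063
brown [ 77 317] [5.727e-01 4.000e-04] d 0.0633 rms 0.002
green [568 372] [0.6308 0.2762] d 0.0479 rms 0.0074
green [322 310] [0.5659 0.1369] d 0.0512 rms 0.0006
green [586 257] [0.5489 0.2736] d 0.0652 rms 0.0011
white [564.    0.9] [82.  88.2] 3.6
white [573.9 272.5] [ 86.3 146.8] 87.6
(0, 0) 236 0.0157
(0.8, 0) 157 0.0135
(-0.8, 0) 347 0.013
(0, 0.8) 233 0.0136
(0, -0.8) 209 0.0132
```

Emit:
jog_arm([
  [[0, 0, 0], [0, 0, -0.03], 1],
  [[0, 0, 0], [0, 0, -0.08], 1],
  [[0, 0, 0], [0, 0, -0.13], 1],
  [[0, 0, 0], [0.05, 0, -0.17], 1],
  [[0, 0, 0], [0.1, 0, -0.17], 1],
  [[0, 0, 0], [0.1, 0, -0.17], 1],
  [[0, 0, 0], [0.1, 0, -0.17], 1],
  [[0, 0, 0], [0.1, 0, -0.17], 1],
  [[0, 0, 0], [0.1, 0, -0.17], 1],
  [[0, 0, 0], [0.1, 0, -0.17], 1],
])

```text
time_s: 28.5
position: [0.4646, 0.1405, 0.3512]
tool_rot: [-0.072, -3.14, 0.0]
wrist_force: [-0.2, -0.0, -0.3]
gripper_width: 0.0859
grasp_force: 0.0
```

```bash
python3 -c "
from h import *
c=look('w18');flat(c,(.565,.136),.025)"
```

```text
brown [221 387] [0.662  0.0182] d 0.046 rms 0.0043
brown [181 311] [ 0.5645 -0.0053] d 0.0442 rms 0.0068
brown [575 291] [0.5657 0.4241] d 0.0489 rms 0.0008
brown [580 215] [0.4763 0.4115] d 0.0489 rms 0.0007
green [322 380] [0.6515 0.1337] d 0.0509 rms 0.0009
green [322 313] [0.5655 0.1371] d 0.0502 rms 0.0008
green [459 289] [0.5479 0.2744] d 0.0611 rms 0.002
(0, 0) 46 0.0154
(0.8, 0) 37 0.0135
(-0.8, 0) 70 0.0129
(0, 0.8) 44 0.0136
(0, -0.8) 45 0.0131
```

View pics/w18.png

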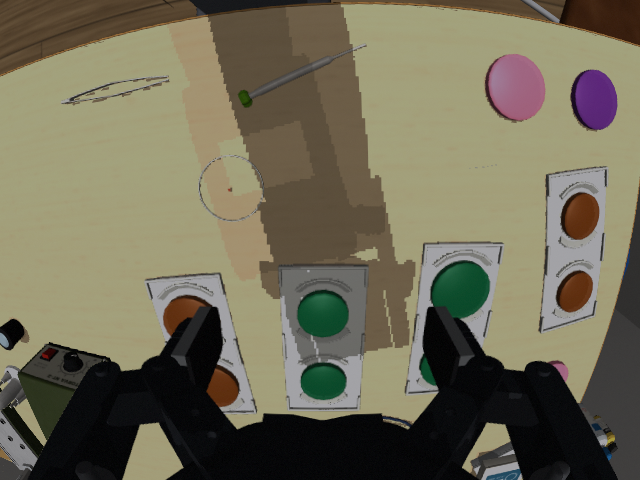

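All four trays now hold matched pairs: brown large at (190,320), green small at (322,313), green large at (460,290) and brown small at (575,291). The clear lens is still in place at (231,188), and the arm is clear of everything.

```bash
python3 -c "
from station import order
print(order.sign_off())"
```

```text
the job is handed in; nothing more can be done
None
```

All four loose tinted lenses are in their matching trays, flat with domes up. The clear lens was left where it lay, and the job was handed in at about 28.5 s of the 112 s allowed.

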